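# Start a stirred reading at the lab bench

### The arm

A 6-joint arm with a two-finger parallel gripper is mounted at the origin on the work surface. World frame = base frame: x ahead of the robot, y to its left, z up, the work surface at z = 0. Lengths are in mm, angles in rad, forces in N, time in s.
With the tool pointing down it reaches from about 300 to 850 mm from the base axis. Payload 5.4 kg.
Tool frame: the origin (TCP) lies on the centre line of the jaws, within the pads' length; the fingertips stand 19 mm ahead of it and the grasp point (between the pads) is the TCP (arm.finger_overhang is the distance from the TCP to the fingertips, in mm); z points along the fingers, y is the line along which they close (so a half turn about z gives the same grasp; the last joint's range is limited). The gripper opens to 85 mm and grips with 20 to 120 N. Pads are 22 mm wide; open, the fingers measure 114 mm over their backs; the gripper's body (76 mm by 85 mm) begins 54 mm behind the grasp point. The pads swing forward as they close: fully open they stand 13 mm farther back than shut.
Start: joints at [0.969, 0.158, 1.597, -0, 1.386, -0.21], TCP at [219.573, 531.407, 250.299] pointing down, gripper open.
Joint ranges: [-2.91, 2.91], [-0.94, 2.29], [0.18, 2.7], [-1.29, 4.43], [0.17, 2.64], [-3, 3]. Speed limits (rad/s): [2.57, 2.57, 3.14, 3.14, 3.14, 3.14].

### API

Orientations are given as a 3x3 rotation matrix whose columns are the frame's x, y, z axes.
In Python, from workcell import sensors, viewer, arm gives the robot as it stands.
- The arm moves only by the tool send_rows, never from a script. Its argument "deltas" is a list that holds one entry, the list of rows, each a list of 7 numbers: the turn, a rotation vector about the tool's x, y, z in degrees, then the shift along the tool's x, y, z in mm, then the finger opening in mm, from 0 to 85.4. In form: [[[ax, ay, az, dx, dy, dz, hand], ...]]. A call has exactly 10 rows; each row shifts and turns the commanded pose from where the row before left it, along the tool's axes as they then stand; what a row does not reach is not made up. A row lasts 1/8 s, in which the tool goes at most 62.5 mm and 10.7 degrees, less where a joint would pass 70% of its speed; a pose out of reach is approached as far as the arm can. A call with a gripper value outside its range is refused whole. The fingers move at their own pace and stop on an object; "newtons" is the grip in N (left out, the last holds). Time passes only in rows, so rows that do not move let the fingers close, or fill a call up. It gives the time, the measured TCP pose, the force, the opening and the grip force at its end, in the units of the state.
- sensors.sense(): the state, without advancing time (a new reading comes with each control period).
- viewer.snapshot(name): name is "side" or "top"; returns a dict with "image" (400x640x3 uint8, red, green, blue), "depth" (400x640 float32, mm along the optical axis (not along the pixel's ray), 0 where there is no reading), "intrinsics" (3x3 intrinsics, pixels), "k1" (the pictures are not rectified: a ray, as slopes to the right and down, at radius r is drawn at 1 + k1 r^2 times it, then the intrinsics apply), "R" (3x3) and "t" (3): a world point X has camera coordinates R X + t. Camera axes: x right, y down, z forward; pixel columns grow to the right and rows downward; lengths in mm; the calibration is good to about 2 mm. A picture is of the moment at which its call begins.
- arm.sign_off(): hands the job in; it is judged then, once.
The state is a dict: "time": time; "q": joint angles; "joint_velocities": joint speeds; "joint_torque": joint torques, N m; "tool_pos": TCP position; "eef_rot": TCP orientation; "ft_force": force on the tool from outside, world axes, zero at the start; "moment": the same for the moment, N m; "finger_gap": finger opening in mm; "finger_force": force on a finger pad.
Only numpy, scipy, OpenCV 4.12 (cv2) and the standard library are available. Lean on these libraries where they do the work, as an engineer would, in place of code of your own. Each camera call takes 0.05 s, during which the arm holds its last target. There are 200 camera calls.

### The job

Start a stirred reading with light fingertip presses: first push in the round switch on the front panel of the magnetic stirrer so that it stays in, then push in the round power switch at the left end of the bench meter's key row so that it stays in, and last press the wide bar key at the right end of that row well down and let it come back up. Only press, and gently: do not press the two arrow keys or a later button before its turn, turn the speed knob, pick up or shift either instrument, or disturb the beaker and the two bottles; finish with the hand clear.

Things in the scene. Friction and masses are not known exactly. Their poses are not given: they have to be found in the camera images.
- stirrer: Loose magnetic stirrer on rubber feet, 2.6 kg, white, 270 mm deep (x) by 160 wide (y). Origin: centre of its underside; +x to its back, +y to its left seen from its control panel, z up. Panel: front 123 mm, rising from 42 mm high at the front edge to 76 mm (15.5 deg); round push switch left, speed knob right, 80 mm apart. Behind it the round plate, top 92 mm high, with the beaker.
- stir_switch_top (a point): Centre of the top face of the stirrer's round push switch: black cap of 22 mm diameter in a 33 mm steel ring, left side of the control panel. It follows the cap. Face tilted with the panel, 15.5 deg towards the stirrer's front; this point's z axis is the outward normal. About 70 mm above the bench when out.
- stir_switch (a joint): How far the stirrer's push switch is pushed in, m, along the inward normal of the panel: 0 = out (off, as at the start), 0.006 = fully in. It resists with 3 N at first, 5 N at its hard stop, and stays where it is pushed to; it counts as on when at least 3.5 mm in. When fully in it still stands about 3 mm above its ring.
- knob_mark (a point): White pointer mark on top of the stirrer's speed knob (black, 38 mm diameter, 17 mm tall, right side of the control panel), 15 mm from its axis. To be left alone.
- meter: Loose bench pH meter on rubber feet, 1.3 kg, grey wedge 200 mm deep (x) by 240 wide (y). Origin: centre of its underside; +x to its back, +y to its left seen from the front, z up. Face rises from 34 mm high in front to 72 mm at the back (10.8 deg): screen above, key row below, 56 mm in front of the origin. Left to right (y): power switch +90, arrow keys +42 and +10 (17 x 20 mm), bar key -68 mm.
- meter_power_top (a point): Centre of the top face of the meter's round push switch when out: a black cap of 20 mm diameter in a 29 mm steel ring at the left end of the key row. It follows the cap. The face is tilted with the meter's face, 10.8 deg towards its front; z is the outward normal. About 54 mm above the bench when out.
- meter_power (a joint): How far the meter's power switch is pushed in, m: 0 = out (off, as at the start), 0.006 = fully in. It resists with 3 N at first, 5 N at its hard stop, and stays where it is pushed to; on when at least 3.5 mm in.
- key_read_top (a point): Centre of the top face of the wide bar key (black, 58 mm long across the meter, 20 mm deep) at the right end of the key row; it follows the key. Tilted 10.8 deg like the meter's face. About 52 mm above the bench when up.
- key_read (a joint): How far the bar key is pressed, m: 0 = up, 0.006 = at its stop. A spring returns it: about 0.6 N to start, 0.8 N per mm, 5.4 N at the stop. Hard stop: press slowly. A press counts when at least 3 mm deep.
- key_up (a joint): How far the left one (arrow up) of the two arrow keys is pressed, m (0 = up; same spring as the bar key). Not to be pressed.
- key_down (a joint): How far the right one (arrow down) of the two arrow keys is pressed, m (0 = up). Not to be pressed.
- beaker: Covered steel beaker, 79 mm diameter, 93 mm tall, standing on the stirrer's plate with the electrode dipping through its cover. Origin at the centre of its underside. To be left alone.
- rinse_bottle: White rinse-water bottle with blue cap, 62 mm diameter, 150 mm to the top of its cap with a bent spout above (180 mm), loose on the bench between the two instruments, towards the back. Origin at the centre of its underside. To be left alone.
- buffer_bottle: Small white capped bottle, 44 mm diameter, 85 mm tall, loose on the bench between the two instruments, nearer the robot. Origin at the centre of its underside. To be left alone.
- rod_top (a point): Top of the steel support rod (10 mm thick) at the stirrer's back right corner, about 320 mm above the bench. It holds an electrode over the beaker, head up to 300 mm high. An obstacle to stay clear of.

How it is judged:
By the outcome, as a careful person would: the job done as asked, in the order asked, and still so for the second after the job is handed in, with the robot touching nothing.
It also fails if it takes over 58 s, if anything falls off the work surface, if the arm or the gripper's body presses on something with over 40 N, if the wrist force passes 120 N, or if a joint passes its speed limit or range.

## Working session

There is one attempt and no reset: what is moved stays moved. The work goes in short steps, Python scripts to look and compute and a tool call to move; the robot and the scene stay as the last step left them, time stands still between calls to the robot, and variables do not carry over. Pictures are saved under pics/ and viewed, at most 10 in all, crops included, and the job is handed in when it is done.

Besides the shell and the picture viewer there is one more tool, called after "Call:" by a JSON object that holds its "api" and its "payload", one argument or row to a line. send_rows: Moves the arm, as the interface text tells. Its arguments: {"type":"object","properties":{"deltas":{"type":"array","items":{"type":"array","items":{"type":"array","items":{"type":"number"}}}},"newtons":{"type":"number"}},"required":["deltas"]}

```bash
mkdir -p pics
python3 - <<'E'
from workcell import sensors, viewer, arm
import cv2,pickle
for n in("top","side"):
    s=viewer.snapshot(n); pickle.dump(s,open(n+".pkl","wb")); cv2.imwrite(f"pics/{n}0.png",s["image"][:,:,::-1]); print(n,s["intrinsics"].tolist(),s["k1"],s["R"].round(3).tolist(),s["t"].round(1).tolist())
st=sensors.sense();print(st["time"],st["eef_rot"],st["tool_pos"],st["ft_force"],st["finger_gap"],arm.finger_overhang)
E
```

```text
top [[463.1710781571144, 0.0, 319.2548277206154], [0.0, 463.1710781571144, 197.95778818511704], [0.0, 0.0, 1.0]] 0.00432198286089665 [[-0.013, -1.0, -0.024], [-0.997, 0.015, -0.082], [0.083, 0.023, -0.996]] [48.9, 599.0, 1439.0]
side [[393.9955908024686, 0.0, 318.72736347533055], [0.0, 393.9955908024686, 199.80038413382115], [0.0, 0.0, 1.0]] -0.0750547250770783 [[0.905, -0.425, 0.01], [-0.305, -0.667, -0.68], [0.296, 0.612, -0.733]] [-526.3, 354.2, 1106.9]
0.1 [[-9.24232705e-01  3.81828554e-01 -9.29119303e-04]
 [ 3.81829545e-01  9.24231711e-01 -1.39420284e-03]
 [ 3.26375070e-04 -1.64333306e-03 -9.99998596e-01]] [219.29913727 530.99335397 249.42973384] [-0.99485411 -0.44782523  0.71339485] 85.11640008783372 19.0
```

View pics/top0.png

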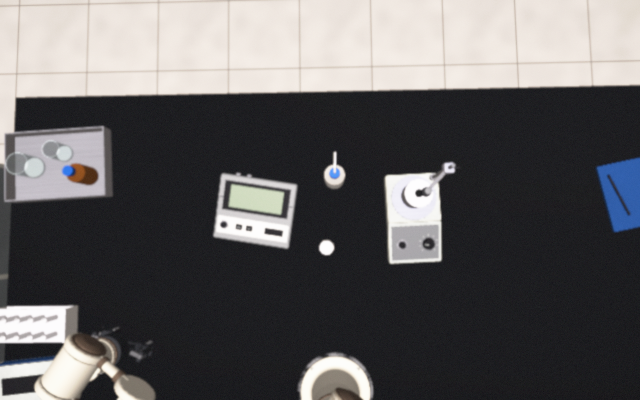

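View pics/side0.png

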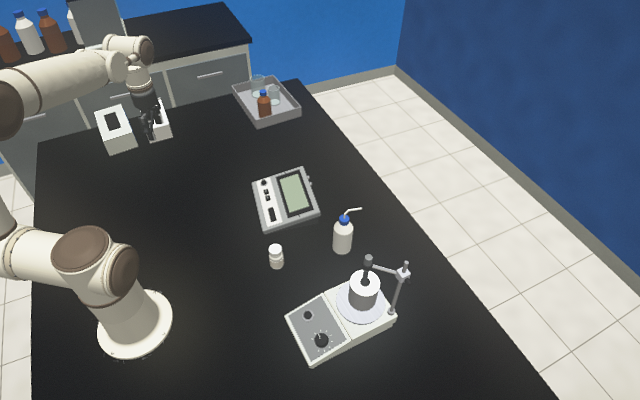

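The top view shows the stirrer switch near (403,244), the knob at (428,243), the meter power switch at (223,225), the arrows at (238,227) and (249,228), and the bar key at (273,233). I'll enlarge and locate these.

```bash
cat > h.py <<'E'
import numpy as np,cv2
def ray(s,u,v):
    K=s["intrinsics"]; x,y=(u-K[0,2])/K[0,0],(v-K[1,2])/K[1,1]
    a,b=x,y
    for _ in range(8):
        f=1+s["k1"]*(a*a+b*b); a,b=x/f,y/f
    return np.array([a,b,1.])
def at_z(s,u,v,z):
    R,t=s["R"],s["t"]; d=R.T@ray(s,u,v); c=-R.T@t
    return c+d*(z-c[2])/d[2]
def at_depth(s,u,v):
    R,t=s["R"],s["t"]; p=s["depth"][int(round(v)),int(round(u))]
    return R.T@(ray(s,u,v)*p-t)
def proj(s,X):
    c=s["R"]@X+s["t"]; a,b=c[:2]/c[2]; f=1+s["k1"]*(a*a+b*b); K=s["intrinsics"]
    return np.array([K[0,0]*a*f+K[0,2],K[1,1]*b*f+K[1,2]])
def blob(s,u0,v0,w=6,thr=None):
    # sub-pixel centroid of darkness near a point
    g=cv2.cvtColor(s["image"],cv2.COLOR_RGB2GRAY).astype(float)
    v,u=np.mgrid[v0-w:v0+w+1,u0-w:u0+w+1]; p=g[v0-w:v0+w+1,u0-w:u0+w+1]
    wt=np.clip(np.percentile(p,60)*0.8-p,0,None); wt*=np.hypot(u-u0,v-v0)<w
    return (u*wt).sum()/wt.sum(),(v*wt).sum()/wt.sum()
E
python3 - <<'E'
from h import *; import pickle
T=pickle.load(open("top.pkl","rb"));S=pickle.load(open("side.pkl","rb"))
np.set_printoptions(precision=1,suppress=True)
for n,u,v,z,w in(("sw",403,244,70,6),("knob",428,243,85,8),("pw",223,225,54,5),("up",238,227,52,4),("dn",249,228,52,4),("bar",273,233,52,9)):
    b=blob(T,u,v,w);print(n,np.array(b),at_z(T,*b,z),at_depth(T,*b))
for n,u,v,z,w in(("sw",308,315,70,6),("knob",321,340,85,9),("pw",264,182,54,5),("bar",271,214,52,8)):
    b=blob(S,u,v,w);print("side",n,np.array(b),at_z(S,*b,z),at_depth(S,*b))
a=cv2.resize(T["image"][165:270,205:305],None,fx=5,fy=5,interpolation=cv2.INTER_CUBIC)
b=cv2.resize(S["image"][285:385,270:350],None,fx=5,fy=5,interpolation=cv2.INTER_CUBIC)
h=500;cv2.imwrite("pics/c1.png",cv2.resize(np.hstack([a[:500,:400],b[:500]]),(800,500))[:,:,::-1])
E
```

```text
sw [402.  244.8] [ 450.1 -209.    70. ] [ 450.2 -208.6   72.5]
knob [428.5 243.2] [ 454.2 -285.8   85. ] [ 453.9 -289.7   66.1]
pw [223.3 224.2] [520.3 338.5  54. ] [520.3 338.8  52.7]
up [238.5 226.3] [512.9 291.5  52. ] [512.8 291.   54.4]
dn [248.6 228. ] [507.5 260.   52. ] [507.5 260.3  50.1]
bar [273.1 231.8] [494.5 184.   52. ] [494.5 184.2  50.6]
side sw [307.3 314.7] [ 447.4 -211.2   70. ] [ 447.4 -211.2   69.9]
side knob [321.3 340.3] [ 447.7 -297.9   85. ] [ 450.1 -293.3   72.9]
side pw [263.2 182. ] [516.5 336.7  54. ] [517.1 338.7  52. ]
side bar [271.8 214.2] [491.2 180.7  52. ] [491.6 182.5  49.9]
```

View pics/c1.png

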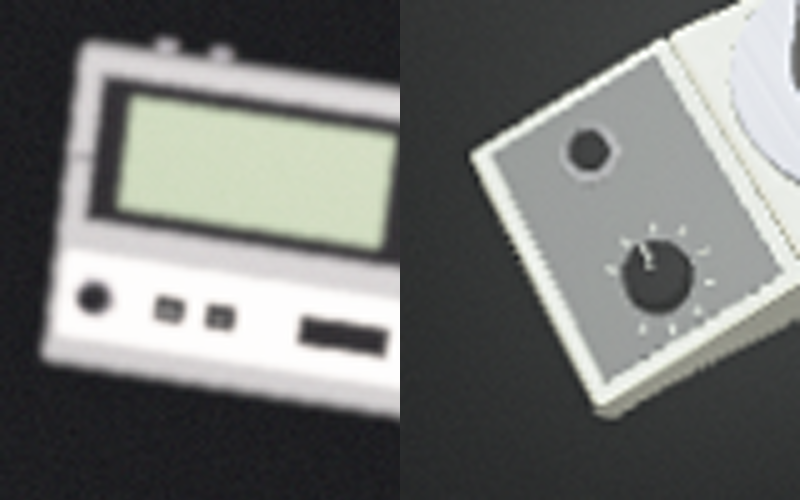

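The crop confirms the caps: stirrer switch ≈ (449,-210,70), meter power ≈ (518,338,53), bar ≈ (493,183,51). The meter's yaw is ≈ -9.4°. I'll plan the tilted approach.

```bash
cat >> h.py <<'E'
from scipy.spatial.transform import Rotation as Ro
TG={"sw":([449,-210,70],2.5,15.5),"pw":([518.5,337.7,53.5],-9.4,10.8),"bar":([493,182.5,51.5],-9.4,10.8)}
def goal(n,h):   # TCP pose with closed fingertips h mm off the face
    p,yaw,t=TG[n]; M=Ro.from_euler("ZY",[yaw,-t],degrees=True).as_matrix()
    return np.array(p)+M[:,2]*(19+h), M@np.diag([-1,1,-1.])
def plan(p,R,n,h):
    p1,R1=goal(n,h); rv=Ro.from_matrix(R.T@R1).as_rotvec(degrees=True)
    print(n,"turn",rv.round(2),"then shift",(R1.T@(p1-p)).round(1))
E
python3 - <<'E'
from h import *
from workcell import sensors
s=sensors.sense(); plan(s["tool_pos"],np.array(s["eef_rot"]),"sw",150); print(goal("sw",150))
E
```

```text
sw turn [ -3.46 -15.29 -24.78] then shift [-142.  -750.3   56.6]
(array([ 403.87969988, -211.96999485,  232.85354659]), array([[-0.96271329, -0.04361939,  0.26698402],
       [-0.04203297,  0.99904822,  0.01165677],
       [-0.26723838,  0.        , -0.96363045]]))
```

Call:
{"api": "send_rows", "payload": {
  "deltas": [
    [[-0.87, -3.82, -6.2, 0, 0, 0, 0], [-0.87, -3.82, -6.2, 0, 0, 0, 0], [-0.87, -3.82, -6.2, 0, 0, 0, 0], [-0.87, -3.82, -6.2, 0, 0, 0, 0], [0, 0, 0, -8, -42, 3, 0], [0, 0, 0, -9, -47, 3.5, 0], [0, 0, 0, -9, -47, 3.5, 0], [0, 0, 0, -9, -47, 3.5, 0], [0, 0, 0, -9, -47, 3.5, 0], [0, 0, 0, -9, -47, 3.5, 0]]
  ],
  "newtons": 20
}}

```text
time: 1.35
tool_pos: [288.0, 255.8, 243.9]
eef_rot: [[-0.962, -0.045, 0.268], [-0.043, 0.999, 0.013], [-0.268, 0.001, -0.963]]
ft_force: [0.5, -0.4, 0.4]
finger_gap: -0.0
finger_force: 0.0
```

Call:
{"api": "send_rows", "payload": {
  "deltas": [
    [[0, 0, 0, -9, -47, 3.5, 0], [0, 0, 0, -9, -47, 3.5, 0], [0, 0, 0, -9, -47, 3.5, 0], [0, 0, 0, -9, -47, 3.5, 0], [0, 0, 0, -9, -47, 3.5, 0], [0, 0, 0, -9, -47, 3.5, 0], [0, 0, 0, -9, -47, 3.5, 0], [0, 0, 0, -9, -47, 3.5, 0], [0, 0, 0, -9, -47, 3.5, 0], [0, 0, 0, -9, -50, 3.5, 0]]
  ]
}}

```text
time: 2.6
tool_pos: [405.0, -212.7, 233.5]
eef_rot: [[-0.963, -0.043, 0.268], [-0.041, 0.999, 0.014], [-0.268, 0.002, -0.963]]
ft_force: [0.7, 0.3, 1.9]
finger_gap: 0.1
finger_force: 0.0
```

Run:
```python
from h import *
from workcell import sensors
s=sensors.sense(); print(s["time"],s["ft_force"],s["finger_gap"]);plan(s["tool_pos"],np.array(s["eef_rot"]),"sw",20)
```

```text
2.6 [0.67911527 0.2946016  1.94187535] 0.054540636224519184
sw turn [ 0.12  0.04 -0.05] then shift [  1.2   0.8 130.3]
```

Call:
{"api": "send_rows", "payload": {
  "deltas": [
    [[0, 0, 0, 0.2, 0.1, 16, 0], [0, 0, 0, 0.2, 0.1, 18, 0], [0, 0, 0, 0.2, 0.1, 18, 0], [0, 0, 0, 0.2, 0.1, 18, 0], [0, 0, 0, 0.2, 0.1, 18, 0], [0, 0, 0, 0.2, 0.1, 16, 0], [0, 0, 0, 0, 0.1, 14, 0], [0, 0, 0, 0, 0.1, 12, 0], [0, 0, 0, 0, 0, 0, 0], [0, 0, 0, 0, 0, 0, 0]]
  ]
}}

```text
time: 3.85
tool_pos: [438.9, -208.9, 108.8]
eef_rot: [[-0.962, -0.044, 0.268], [-0.042, 0.999, 0.013], [-0.268, 0.001, -0.963]]
ft_force: [0.1, -0.4, 0.5]
finger_gap: 0.1
finger_force: 0.0
```

Run:
```python
from h import *
from workcell import sensors,viewer
im=[]
for n,X in(("top",goal("sw",-19)[0]),("side",goal("sw",-19)[0])):
    s=viewer.snapshot(n);u,v=proj(s,X).astype(int);print(n,u,v)
    a=s["image"][max(v-45,0):v+45,u-40:u+40];im.append(cv2.resize(a,(400,450),interpolation=cv2.INTER_CUBIC))
cv2.imwrite("pics/c2.png",np.hstack(im)[:,:,::-1])
s=sensors.sense(); print(s["time"],s["ft_force"]);plan(s["tool_pos"],np.array(s["eef_rot"]),"sw",0)
```

```text
top 402 245
side 307 314
3.95 [-0.58352496 -0.11473152 -0.43552655]
sw turn [0.04 0.1  0.  ] then shift [ 0.8 -1.4 21.3]
```

View pics/c2.png

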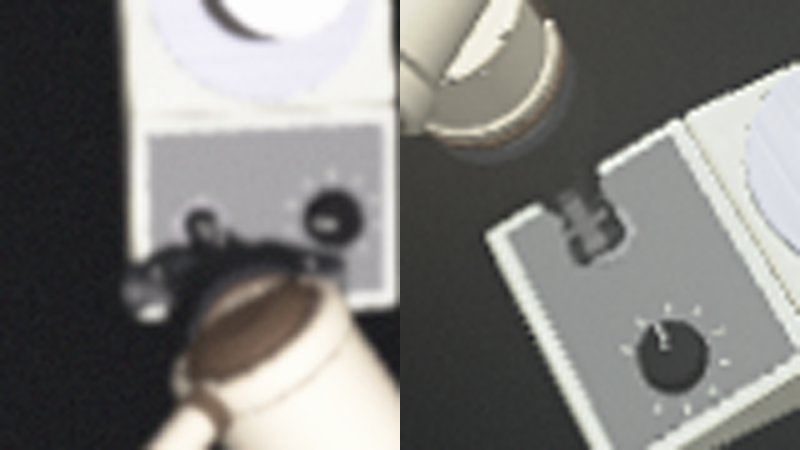

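The tip hangs centred over the switch (crop pixel 590,235 in the side view), with the knob clear. I'll press slowly.

Call:
{"api": "send_rows", "payload": {
  "deltas": [
    [[0, 0, 0, 0.4, -0.7, 5, 0], [0, 0, 0, 0.4, -0.7, 5, 0], [0, 0, 0, 0, 0, 3, 0], [0, 0, 0, 0, 0, 2, 0], [0, 0, 0, 0, 0, 1, 0], [0, 0, 0, 0, 0, 1, 0], [0, 0, 0, 0, 0, 1, 0], [0, 0, 0, 0, 0, 1, 0], [0, 0, 0, 0, 0, 1, 0], [0, 0, 0, 0, 0, 1, 0]]
  ]
}}

```text
time: 5.2
tool_pos: [443.6, -209.8, 87.9]
eef_rot: [[-0.962, -0.044, 0.268], [-0.042, 0.999, 0.013], [-0.268, 0.002, -0.963]]
ft_force: [-0.1, 0.3, 0.3]
finger_gap: -0.3
finger_force: 0.0
```

```bash
cat > now.py <<'E'
from h import *
import sys
from workcell import sensors
s=sensors.sense(); R=np.array(s["eef_rot"]); print(s["time"],"F tool z",(R.T@s["ft_force"]).round(2));plan(s["tool_pos"],R,sys.argv[1],float(sys.argv[2]))
E
python3 now.py sw 0
```

```text
5.2 F tool z [-0.03  0.35 -0.26]
sw turn [ 0.09  0.05 -0.  ] then shift [-0.4 -0.4 -0.4]
```

Call:
{"api": "send_rows", "payload": {
  "deltas": [
    [[0, 0, 0, 0, 0, 0.6, 0], [0, 0, 0, 0, 0, 0.6, 0], [0, 0, 0, 0, 0, 0.6, 0], [0, 0, 0, 0, 0, 0.6, 0], [0, 0, 0, 0, 0, 0.6, 0], [0, 0, 0, 0, 0, 0, 0], [0, 0, 0, 0, 0, 0, 0], [0, 0, 0, 0, 0, 0, 0], [0, 0, 0, 0, 0, 0, 0], [0, 0, 0, 0, 0, 0, 0]]
  ]
}}

```text
time: 6.45
tool_pos: [444.4, -209.8, 85.0]
eef_rot: [[-0.962, -0.044, 0.268], [-0.042, 0.999, 0.013], [-0.268, 0.002, -0.963]]
ft_force: [-0.6, -0.4, 1.4]
finger_gap: 0.1
finger_force: 0.8
```

```bash
python3 now.py sw 0
```

```text
6.45 F tool z [ 0.22 -0.42 -1.54]
sw turn [ 0.09  0.05 -0.01] then shift [-0.5 -0.4 -3.3]
```

Call:
{"api": "send_rows", "payload": {
  "deltas": [
    [[0, 0, 0, 0, 0, 0.5, 0], [0, 0, 0, 0, 0, 0.5, 0], [0, 0, 0, 0, 0, 0.5, 0], [0, 0, 0, 0, 0, 0.5, 0], [0, 0, 0, 0, 0, 0, 0], [0, 0, 0, 0, 0, 0, 0], [0, 0, 0, 0, 0, 0, 0], [0, 0, 0, 0, 0, 0, 0], [0, 0, 0, 0, 0, 0, 0], [0, 0, 0, 0, 0, 0, 0]]
  ]
}}

```text
time: 7.7
tool_pos: [444.9, -209.7, 83.1]
eef_rot: [[-0.962, -0.044, 0.268], [-0.042, 0.999, 0.013], [-0.268, 0.002, -0.963]]
ft_force: [-1.5, 0.5, 1.6]
finger_gap: -0.0
finger_force: 1.2
```

```bash
python3 now.py sw 0
```

```text
7.7 F tool z [ 0.99  0.6  -1.95]
sw turn [ 0.09  0.05 -0.01] then shift [-0.4 -0.4 -5.3]
```

Call:
{"api": "send_rows", "payload": {
  "deltas": [
    [[0, 0, 0, 0, 0, 0.4, 0], [0, 0, 0, 0, 0, 0.4, 0], [0, 0, 0, 0, 0, 0.4, 0], [0, 0, 0, 0, 0, 0.4, 0], [0, 0, 0, 0, 0, 0.4, 0], [0, 0, 0, 0, 0, 0, 0], [0, 0, 0, 0, 0, 0, 0], [0, 0, 0, 0, 0, 0, 0], [0, 0, 0, 0, 0, 0, 0], [0, 0, 0, 0, 0, 0, 0]]
  ]
}}

```text
time: 8.95
tool_pos: [445.3, -209.8, 81.9]
eef_rot: [[-0.963, -0.045, 0.267], [-0.043, 0.999, 0.014], [-0.268, 0.002, -0.964]]
ft_force: [-8.2, 1.8, 13.0]
finger_gap: 0.2
finger_force: 7.7
```

```bash
python3 now.py sw 0
```

```text
8.95 F tool z [  4.37   2.2  -14.7 ]
sw turn [0.11 0.02 0.04] then shift [-0.3 -0.4 -6.6]
```

The force rose to about 15 N at an estimated 6.6 mm depth, so this is the hard stop. I'll back straight off and verify on the way.

Call:
{"api": "send_rows", "payload": {
  "deltas": [
    [[0, 0, 0, 0, 0, -2, 0], [0, 0, 0, 0, 0, -6, 0], [0, 0, 0, 0, 0, -14, 0], [0, 0, 0, 0, 0, -22, 0], [0, 0, 0, 0, 0, -26, 0], [0, 0, 0, 0, 0, -26, 0], [0, 0, 0, 0, 0, -26, 0], [0, 0, 0, 0, 0, -26, 0], [0, 0, 0, 0, 0, -12, 0], [0, 0, 0, 0, 0, 0, 0]]
  ]
}}

```text
time: 10.2
tool_pos: [402.7, -212.2, 236.2]
eef_rot: [[-0.962, -0.044, 0.269], [-0.042, 0.999, 0.012], [-0.269, 0.0, -0.963]]
ft_force: [-0.2, -0.4, -0.3]
finger_gap: -0.1
finger_force: 0.0
```

```bash
python3 - <<'E'
from h import *;import pickle
from workcell import viewer
S0=pickle.load(open("side.pkl","rb"));S=viewer.snapshot("side")
for s in(S0,S):
    b=blob(s,307,315,6);R=s["R"].T
    P=np.array([at_depth(s,307+i,315+j) for i in(-1,0,1) for j in(-1,0,1)])
    # height over panel from ring-side samples
    Q=np.array([at_depth(s,u,v) for u,v in((295,318),(298,327),(320,308),(316,302),(305,330),(325,320))])
    n=goal("sw",0)[1][:,2]*-1
    print(np.round(b,2),"cap-panel",((P@n).mean()-(Q@n).mean()).round(2),(P@n).mean().round(1),(Q@n).round(1), "knob",np.round(blob(s,321,340,9),2))
a=np.hstack([cv2.resize(s["image"][285:375,270:350],(400,450),interpolation=cv2.INTER_CUBIC) for s in(S0,S)])
cv2.imwrite("pics/c3.png",a[:,:,::-1])
E
python3 now.py pw 150
```

```text
[307.33 314.7 ] cap-panel 9.25 -51.0 [-58.4 -59.9 -62.3 -58.1 -62.3 -60.6] knob [321.25 340.31]
[307.64 315.05] cap-panel 3.69 -57.6 [-59.6 -60.6 -60.3 -63.7 -62.5 -60.9] knob [321.26 340.3 ]
10.25 F tool z [0.31 0.12 0.66]
pw turn [ 2.81  4.72 11.58] then shift [  9.8 561.   14. ]
```

View pics/c3.png

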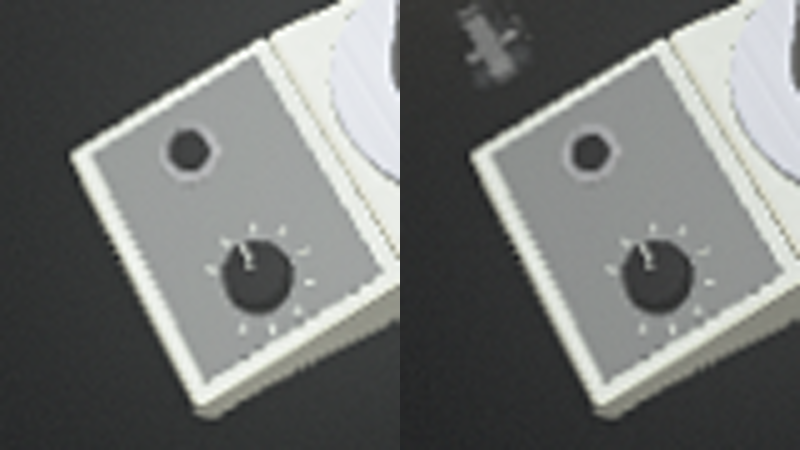

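The cap now sits about 6 mm lower, and the stirrer and knob are unchanged (crop pixel 590,152). On to the meter power switch.

Call:
{"api": "send_rows", "payload": {
  "deltas": [
    [[0.94, 1.57, 3.86, 0, 0, 0, 0], [0.94, 1.57, 3.86, 0, 0, 0, 0], [0.94, 1.57, 3.86, 0, 0, 0, 0], [0, 0, 0, 0.6, 30, 0.8, 0], [0, 0, 0, 0.7, 40, 1, 0], [0, 0, 0, 0.7, 40, 1, 0], [0, 0, 0, 0.7, 40, 1, 0], [0, 0, 0, 0.7, 40, 1, 0], [0, 0, 0, 0.7, 40, 1, 0], [0, 0, 0, 0.7, 40, 1, 0]]
  ]
}}

```text
time: 11.5
tool_pos: [442.6, 56.7, 226.1]
eef_rot: [[-0.97, 0.163, 0.183], [0.16, 0.987, -0.03], [-0.185, -0.0, -0.983]]
ft_force: [0.0, 0.3, -0.3]
finger_gap: 0.2
finger_force: 0.0
```

Call:
{"api": "send_rows", "payload": {
  "deltas": [
    [[0, 0, 0, 0.7, 40, 1, 0], [0, 0, 0, 0.7, 40, 1, 0], [0, 0, 0, 0.7, 40, 1, 0], [0, 0, 0, 0.7, 40, 1, 0], [0, 0, 0, 0.7, 40, 1, 0], [0, 0, 0, 0.7, 40, 1, 0], [0, 0, 0, 0.7, 35, 1, 0], [0, 0, 0, 0.5, 16, 0.5, 0], [0, 0, 0, 0, 0, 0, 0], [0, 0, 0, 0, 0, 0, 0]]
  ]
}}

```text
time: 12.75
tool_pos: [486.8, 341.8, 218.8]
eef_rot: [[-0.969, 0.164, 0.184], [0.161, 0.986, -0.032], [-0.187, -0.001, -0.982]]
ft_force: [0.2, -0.9, -0.1]
finger_gap: 0.3
finger_force: 0.0
```

```bash
python3 now.py pw 10
```

```text
12.75 F tool z [-0.3  -0.89  0.19]
pw turn [-0.07 -0.03 -0.02] then shift [ -0.4   1.1 139.4]
```

Call:
{"api": "send_rows", "payload": {
  "deltas": [
    [[0, 0, 0, 0, 0.3, 18, 0], [0, 0, 0, 0, 0.3, 22, 0], [0, 0, 0, 0, 0.3, 22, 0], [0, 0, 0, 0, 0.2, 22, 0], [0, 0, 0, 0, 0, 22, 0], [0, 0, 0, 0, 0, 16, 0], [0, 0, 0, 0, 0, 10, 0], [0, 0, 0, 0, 0, 8, 0], [0, 0, 0, 0, 0, 4, 0], [0, 0, 0, 0, 0, 2, 0]]
  ]
}}

```text
time: 14.0
tool_pos: [514.4, 339.6, 76.1]
eef_rot: [[-0.969, 0.163, 0.186], [0.16, 0.987, -0.031], [-0.188, 0.0, -0.982]]
ft_force: [0.5, -1.0, 0.6]
finger_gap: -0.2
finger_force: 0.0
```

```bash
python3 now.py pw 0
python3 - <<'E'
from h import *
from workcell import viewer
im=[]
for n in("top","side"):
    s=viewer.snapshot(n);u,v=proj(s,goal("pw",-19)[0]).astype(int)
    im.append(cv2.resize(s["image"][v-40:v+50,u-40:u+40],(400,450),interpolation=cv2.INTER_CUBIC))
cv2.imwrite("pics/c4.png",np.hstack(im)[:,:,::-1])
E
```

```text
14.0 F tool z [-0.76 -0.89 -0.43]
pw turn [0.01 0.04 0.01] then shift [-0.1 -1.2  4. ]
```

View pics/c4.png

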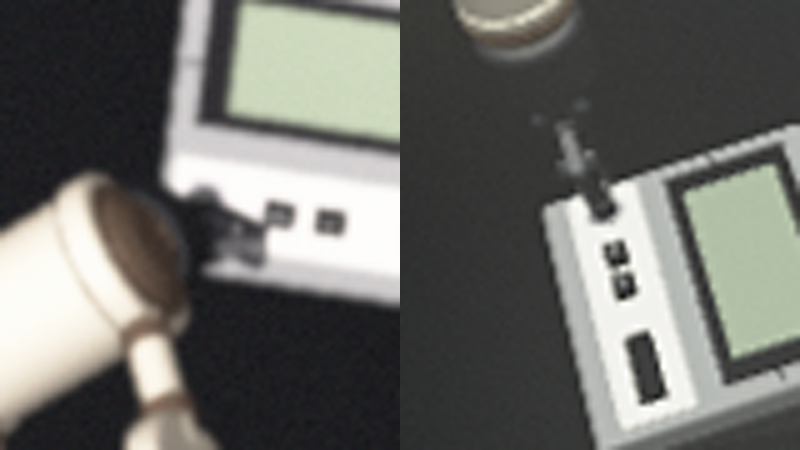

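The fingertips are on the power switch (crop pixel 600,205), clear of the arrow keys. Pressing slowly.

Call:
{"api": "send_rows", "payload": {
  "deltas": [
    [[0, 0, 0, 0, -0.5, 1, 0], [0, 0, 0, 0, -0.5, 1, 0], [0, 0, 0, 0, 0, 1, 0], [0, 0, 0, 0, 0, 1, 0], [0, 0, 0, 0, 0, 0.8, 0], [0, 0, 0, 0, 0, 0.8, 0], [0, 0, 0, 0, 0, 0.8, 0], [0, 0, 0, 0, 0, 0.8, 0], [0, 0, 0, 0, 0, 0, 0], [0, 0, 0, 0, 0, 0, 0]]
  ]
}}

```text
time: 15.35
tool_pos: [515.4, 338.2, 68.8]
eef_rot: [[-0.969, 0.163, 0.185], [0.16, 0.987, -0.031], [-0.188, -0.0, -0.982]]
ft_force: [-1.9, 0.0, 3.6]
finger_gap: -0.5
finger_force: 1.5
```

```bash
python3 now.py pw 0
```

```text
15.35 F tool z [ 1.13 -0.26 -3.9 ]
pw turn [-0.01  0.02  0.01] then shift [-0.3  0.  -3.4]
```

Call:
{"api": "send_rows", "payload": {
  "deltas": [
    [[0, 0, 0, 0, 0, 0.5, 0], [0, 0, 0, 0, 0, 0.5, 0], [0, 0, 0, 0, 0, 0.5, 0], [0, 0, 0, 0, 0, 0, 0], [0, 0, 0, 0, 0, 0, 0], [0, 0, 0, 0, 0, 0, 0], [0, 0, 0, 0, 0, 0, 0], [0, 0, 0, 0, 0, 0, 0], [0, 0, 0, 0, 0, 0, 0], [0, 0, 0, 0, 0, 0, 0]]
  ]
}}

```text
time: 16.6
tool_pos: [515.6, 338.2, 67.3]
eef_rot: [[-0.969, 0.163, 0.185], [0.16, 0.987, -0.031], [-0.188, -0.0, -0.982]]
ft_force: [-1.3, -1.0, 4.0]
finger_gap: 0.2
finger_force: 1.8
```

```bash
python3 now.py pw 0
```

```text
16.6 F tool z [ 0.35 -1.18 -4.16]
pw turn [-0.01  0.02  0.01] then shift [-0.3  0.  -4.9]
```

Call:
{"api": "send_rows", "payload": {
  "deltas": [
    [[0, 0, 0, 0, 0, 0.3, 0], [0, 0, 0, 0, 0, 0.3, 0], [0, 0, 0, 0, 0, 0.3, 0], [0, 0, 0, 0, 0, 0, 0], [0, 0, 0, 0, 0, 0, 0], [0, 0, 0, 0, 0, 0, 0], [0, 0, 0, 0, 0, 0, 0], [0, 0, 0, 0, 0, 0, 0], [0, 0, 0, 0, 0, 0, 0], [0, 0, 0, 0, 0, 0, 0]]
  ]
}}

```text
time: 17.85
tool_pos: [515.7, 338.2, 66.7]
eef_rot: [[-0.969, 0.163, 0.185], [0.16, 0.987, -0.031], [-0.188, -0.0, -0.982]]
ft_force: [-2.9, -1.4, 6.5]
finger_gap: 0.2
finger_force: 3.3
```

```bash
python3 now.py pw 0
```

```text
17.85 F tool z [ 1.41 -1.9  -6.88]
pw turn [-0.01  0.01  0.01] then shift [-0.3 -0.  -5.5]
```

That's the stop, at about 7 N. I'll back off and verify.

Call:
{"api": "send_rows", "payload": {
  "deltas": [
    [[0, 0, 0, 0, 0, -2, 0], [0, 0, 0, 0, 0, -6, 0], [0, 0, 0, 0, 0, -14, 0], [0, 0, 0, 0, 0, -22, 0], [0, 0, 0, 0, 0, -26, 0], [0, 0, 0, 0, 0, -20, 0], [0, 0, 0, 0, 0, -10, 0], [0, 0, 0, 0, 0, 0, 0], [0, 0, 0, 0, 0, 0, 0], [0, 0, 0, 0, 0, 0, 0]]
  ]
}}

```text
time: 19.1
tool_pos: [496.8, 340.9, 163.5]
eef_rot: [[-0.969, 0.163, 0.183], [0.16, 0.987, -0.032], [-0.186, -0.001, -0.983]]
ft_force: [-0.8, 0.3, 0.3]
finger_gap: -0.2
finger_force: 0.0
```

```bash
python3 - <<'E'
from h import *;import pickle
from workcell import viewer
S0=pickle.load(open("side.pkl","rb"));S=viewer.snapshot("side")
n=-goal("pw",0)[1][:,2]
for s in(S0,S):
    P=np.array([at_depth(s,263+i,182+j) for i in(-1,0,1) for j in(-1,0,1)])
    print("cap",np.round(blob(s,263,182,5),2),(P@n).round(1),"bar",np.round(blob(s,272,214,8),2))
a=np.hstack([cv2.resize(s["image"][160:250,235:315],(400,450),interpolation=cv2.INTER_CUBIC) for s in(S0,S)])
cv2.imwrite("pics/c5.png",a[:,:,::-1])
E
python3 now.py bar 90
```

```text
cap [263.04 181.73] [-32.9 -28.9 -32.3 -31.  -34.1 -28.9 -27.5 -29.3 -36.4] bar [271.78 214.17]
cap [263.11 182.05] [-40.1 -37.1 -38.8 -35.8 -33.7 -36.2 -34.1 -38.2 -36.6] bar [271.77 214.17]
19.15 F tool z [-1.05 -0.04  0.61]
bar turn [-0.07 -0.07  0.01] then shift [  -0.7 -156.9    5.2]
```

View pics/c5.png

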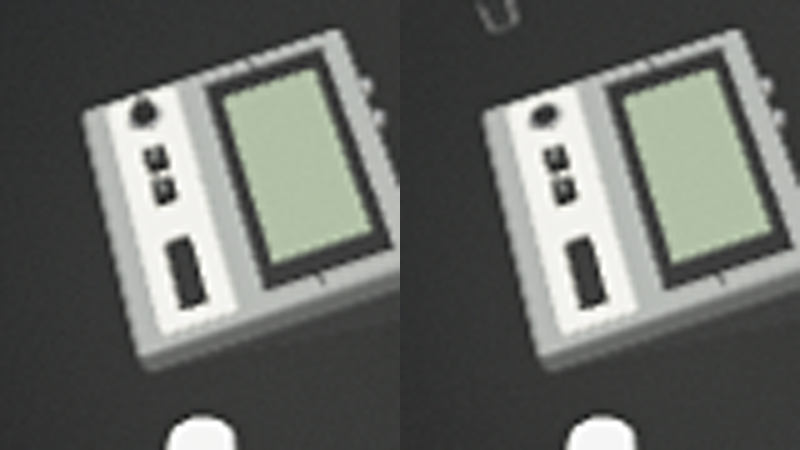

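The power cap dropped about 6 mm and its position is otherwise unchanged, as is the meter's. On to the bar key.

Call:
{"api": "send_rows", "payload": {
  "deltas": [
    [[0, 0, 0, 0, -20, 0, 0], [0, 0, 0, 0, -28, 0, 0], [0, 0, 0, 0, -30, 0, 0], [0, 0, 0, 0, -30, 0, 0], [0, 0, 0, -0.3, -28, 0, 0], [0, 0, 0, -0.3, -21, 0, 0], [0, 0, 0, 0, 0, 18, 0], [0, 0, 0, 0, 0, 22, 0], [0, 0, 0, 0, 0, 22, 0], [0, 0, 0, 0, 0, 10, 0]]
  ]
}}

```text
time: 20.4
tool_pos: [484.7, 183.7, 92.4]
eef_rot: [[-0.97, 0.164, 0.182], [0.16, 0.987, -0.031], [-0.185, -0.001, -0.983]]
ft_force: [-0.6, 0.4, -0.5]
finger_gap: 0.2
finger_force: 0.0
```

```bash
python3 now.py bar 3
```

```text
20.4 F tool z [0.77 0.3  0.32]
bar turn [-0.06 -0.13  0.  ] then shift [-0.6  0.2 19.8]
```

Call:
{"api": "send_rows", "payload": {
  "deltas": [
    [[0, 0, 0, -0.3, 0, 8, 0], [0, 0, 0, -0.3, 0, 6, 0], [0, 0, 0, 0, 0, 3, 0], [0, 0, 0, 0, 0, 1.5, 0], [0, 0, 0, 0, 0, 1, 0], [0, 0, 0, 0, 0, 1, 0], [0, 0, 0, 0, 0, 1, 0], [0, 0, 0, 0, 0, 0, 0], [0, 0, 0, 0, 0, 0, 0], [0, 0, 0, 0, 0, 0, 0]]
  ]
}}

```text
time: 21.65
tool_pos: [490.1, 183.2, 73.1]
eef_rot: [[-0.969, 0.163, 0.185], [0.16, 0.987, -0.031], [-0.188, -0.0, -0.982]]
ft_force: [-1.1, 0.6, 0.2]
finger_gap: -0.3
finger_force: 0.0
```

```bash
python3 now.py bar 0
```

```text
21.65 F tool z [ 1.12  0.41 -0.39]
bar turn [-0.01  0.02  0.01] then shift [ 1.1 -0.3  2.8]
```

Call:
{"api": "send_rows", "payload": {
  "deltas": [
    [[0, 0, 0, 0.3, 0, 0.8, 0], [0, 0, 0, 0.3, 0, 0.8, 0], [0, 0, 0, 0.3, 0, 0.8, 0], [0, 0, 0, 0, 0, 0.7, 0], [0, 0, 0, 0, 0, 0.7, 0], [0, 0, 0, 0, 0, 0.7, 0], [0, 0, 0, 0, 0, 0.7, 0], [0, 0, 0, 0, 0, 0.7, 0], [0, 0, 0, 0, 0, 0.7, 0], [0, 0, 0, 0, 0, 0, 0]]
  ]
}}

```text
time: 22.9
tool_pos: [490.5, 183.2, 66.5]
eef_rot: [[-0.969, 0.163, 0.185], [0.16, 0.987, -0.031], [-0.188, -0.0, -0.982]]
ft_force: [-1.9, 0.6, 3.6]
finger_gap: 0.3
finger_force: 2.0
```

```bash
python3 now.py bar 0
```

```text
22.9 F tool z [ 1.31  0.3  -3.9 ]
bar turn [-0.01  0.02  0.  ] then shift [ 0.3 -0.3 -3.8]
```

Call:
{"api": "send_rows", "payload": {
  "deltas": [
    [[0, 0, 0, 0, 0, 0.4, 0], [0, 0, 0, 0, 0, 0.4, 0], [0, 0, 0, 0, 0, 0.4, 0], [0, 0, 0, 0, 0, 0, 0], [0, 0, 0, 0, 0, 0, 0], [0, 0, 0, 0, 0, 0, 0], [0, 0, 0, 0, 0, 0, 0], [0, 0, 0, 0, 0, 0, 0], [0, 0, 0, 0, 0, 0, 0], [0, 0, 0, 0, 0, 0, 0]]
  ]
}}

```text
time: 24.15
tool_pos: [490.7, 183.1, 65.3]
eef_rot: [[-0.969, 0.163, 0.185], [0.16, 0.987, -0.031], [-0.188, -0.0, -0.982]]
ft_force: [-1.7, -0.5, 4.8]
finger_gap: -0.0
finger_force: 2.5
```

```bash
python3 now.py bar 0
```

```text
24.15 F tool z [ 0.64 -0.79 -5.  ]
bar turn [-0.01  0.02  0.01] then shift [ 0.2 -0.2 -5. ]
```

The force is 5 N, which is about 5.3 mm deep. Releasing and backing away.

Call:
{"api": "send_rows", "payload": {
  "deltas": [
    [[0, 0, 0, 0, 0, -2, 0], [0, 0, 0, 0, 0, -4, 0], [0, 0, 0, 0, 0, -10, 0], [0, 0, 0, 0, 0, -22, 0], [0, 0, 0, 0, 0, -30, 0], [0, 0, 0, 0, 0, -30, 0], [0, 0, 0, 0, 0, -30, 0], [0, 0, 0, 0, 0, -16, 0], [0, 0, 0, 0, 0, 0, 0], [0, 0, 0, 0, 0, 0, 0]]
  ]
}}

```text
time: 25.4
tool_pos: [463.3, 187.4, 205.3]
eef_rot: [[-0.969, 0.163, 0.183], [0.16, 0.987, -0.031], [-0.185, -0.001, -0.983]]
ft_force: [-0.4, -1.6, 0.6]
finger_gap: 0.3
finger_force: 0.0
```

```bash
python3 now.py bar 0
python3 - <<'E'
from h import *;import pickle
from workcell import viewer
S0=pickle.load(open("side.pkl","rb"));S=viewer.snapshot("side")
for s in(S0,S): print([np.round(blob(s,*a),2).tolist() for a in((263,182,5),(272,214,8),(307,315,6),(321,340,9))])
cv2.imwrite("pics/side1.png",S["image"][:,:,::-1])
E
```

```text
25.4 F tool z [ 0.04 -1.67 -0.65]
bar turn [-0.05 -0.11  0.01] then shift [ -0.7   0.  137.7]
[[263.04, 181.73], [271.78, 214.17], [307.33, 314.7], [321.25, 340.31]]
[[261.56, 182.31], [271.78, 214.18], [307.64, 315.06], [321.25, 340.31]]
```

View pics/side1.png

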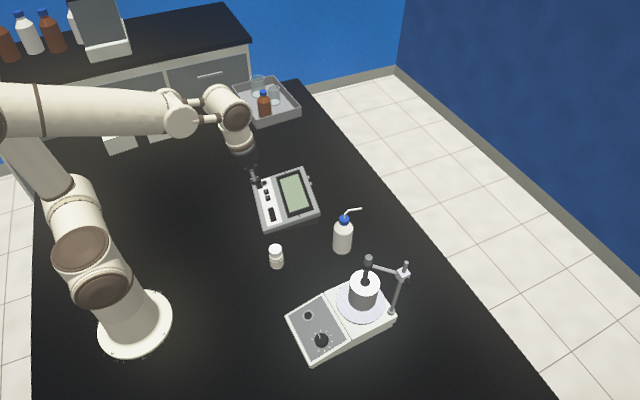

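The bar key is back up at (272,214) and everything stands in place. The fingers are well clear; they only overlap the power switch in this view, at (258,180).

```bash
python3 -c "
from workcell import arm; print(arm.sign_off())"
```

```text
the job is handed in; nothing more can be done
None
```

I pushed in the stirrer switch, then the meter power switch (both dropped about 6 mm and stayed in), then pressed the bar key about 5 mm and it came back up; the hand finished clear, no shift of either instrument or the knob showed in the pictures, and the job is handed in with no verdict shown.

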